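Park the noodle press by its handwheel

ROBOT

A 6-joint arm with a two-finger parallel gripper is mounted at the origin on the work surface. World frame = base frame: x ahead of the robot, y to its left, z up, the work surface at z = 0. Lengths are in m, angles in rad, forces in N, time in s.
With the tool pointing down it reaches from about 0.375 to 0.9 m from the base axis. Payload 3.1 kg.
Tool frame: the origin (TCP) lies at the very end of the fingers, on their centre line; the grasp point (between the pads) lies 19 mm behind it (manip.hold_point_z is the distance from the TCP to the grasp point, in m); y points along the fingers, z is the direction in which the jaws open and shut, and the axes are right-handed (so a half turn about y gives the same grasp; the last joint's range is limited). The gripper opens to 85 mm and grips with 20 to 120 N. Pads are 22 mm wide; open, the fingers measure 114 mm over their backs; the gripper's body (76 mm by 85 mm) begins 54 mm behind the grasp point. The pads swing forward as they close: fully open they stand 13 mm farther back than shut.
Start: joints at [-1.506, 0.527, 1.433, -0, 1.181, -0.178], TCP at [0.151, -0.606, 0.231] pointing down, gripper open.
Joint ranges: [-3.08, 3.08], [-0.75, 2.2], [0.22, 2.44], [-1.43, 4.57], [0, 2.65], [-2.85, 2.85]. Speed limits (rad/s): [2.79, 2.79, 3.14, 3.14, 3.14, 3.14].

INTERFACE

Orientations are given as a unit quaternion [x, y, z, w].
In Python, from station import manip, eyes, workorder gives the robot as it stands. The module is installed in compiled form; this text tells all that it offers.
- The arm moves only by the shell command python3 -m jog 'ROWS' [OPENING] [FORCE]. ROWS is JSON, a list of rows, each a list of 2 entries, a list of its own where there are three numbers: the shift along the tool's x, y, z in cm, then the turn about the tool's y in rad. A call has 1 to 20 rows; each row is the pose to reach, as a shift and turn from the pose commanded when the call began, along the tool's axes at that moment; what a row does not reach only later rows make up. A row lasts 1/12 s, in which the tool goes at most 41.7 mm and 7.16 degrees, less where a joint would pass 70% of its speed; a pose out of reach is approached as far as the arm can. A call with a gripper value outside its range is refused whole. OPENING is the finger opening in cm, from 0 to 8.54, set as the call begins (- or left out, the last holds). The fingers move at their own pace and stop on an object; FORCE is the grip in N (left out, the last holds). Time passes only in rows, so rows that repeat a pose let the fingers close. It gives the time, the measured TCP pose, the force and the opening at its end, in the units of the state.
- manip.sense(): the state, without advancing time (a new reading comes with each control period).
- eyes.snapshot(name): name is "scene" or "top" or "wrist"; returns a dict with "frame" (400x640x3 uint8, red, green, blue), "vfov" (degrees; the focal length in pixels is half the picture's height over the tangent of half this angle, whatever the lens; pixels are square), "cx", "cy" (the principal point, pixels), "rvec" (rotation vector, rad) and "tvec" (3), from world to camera coordinates, as OpenCV has them. Camera axes: x right, y down, z forward; pixel columns grow to the right and rows downward; lengths in m; the calibration is good to about 2 mm. A picture is of the moment at which its call begins. There is no depth.
- workorder.sign_off(): hands the job in, once; it reports no verdict.
The state is a dict: "t": time; "q": joint angles; "qd": joint speeds; "tau": joint torques, N m; "tcp_pos": TCP position; "tool_rot": TCP orientation; "force": force on the tool from outside, world axes, zero at the start; "ft_torque": the same for the moment, N m; "finger_gap": opening from 0.0 (shut) to 1.0 (fully open).
Only numpy, scipy, OpenCV 4.12 (cv2) and the standard library are available. Lean on these libraries where they do the work, as an engineer would, in place of code of your own. Each camera call takes 0.05 s, during which the arm holds its last target. There are 200 camera calls.

TASK

Wind the noodle press's plunger back up to its parked position: turn the five-spoked handwheel clockwise (as seen facing the wheel, so that the spokes on top move to the robot's left) by gently pushing one spoke after another with the fingers, until the red spoke points straight up, and leave it standing there. Do not pinch the wheel, do not pull on the plunger, and leave the crockery, bottles and spoon around the press where they are.

Things in the scene. Friction and masses are not known exactly. Their poses are not given: they have to be found in the camera images.
- press: white-painted hand noodle press, fixed, turned up to 0.4 rad either way. Origin: on the table under its column (60 x 90 mm in x, y; 220 mm tall). x is level, from the column to the handwheel, away from the robot; y level, to the robot's left; z up. Base plate 20 mm thick, x -165 to +55, y +-100 mm. Steel barrel, radius 48 mm, top 102 mm high, at x -105 mm, plunger above it
- wheel: handwheel without rim: hub of radius 24 mm, five straight spokes 72 degrees apart in its y-z plane. Origin: hub centre, at x 95 mm, z 165 mm of the press. It turns about its x axis, which is always the press's x axis. Its z axis points along the red spoke. Spokes reach 130 mm from the centre: steel rods of radius 6 mm with round-ended grips of radius 10 mm from 65 mm to the tip, one red, four black
- red_tip (a point): outer end of the red spoke, 130 mm from the hub centre, 295 mm high when upright. Turn about x from upright: 2.6 to 4.3 rad at the start; hard stops at -0.8 and 4.75 rad. Winding up is a negative turn about x: spokes at the top move to the press's +y. Hinge friction about 0.22 N m: the wheel stays where it is left and hardly coasts
- plunger: aluminium disc of radius 36 mm on a steel rod 22 mm thick, above the barrel; origin under the disc. Geared to the wheel: 12 mm of travel per rad, 118 mm above the table with the red spoke straight up, lower by 12 mm for every rad short of it. The top of the rod is 155 mm above its origin.
- bowl: white bowl, radius 58, height 55 mm, loose, in front of the wheel (beyond it from the robot); origin under its centre
- cup: blue cup, radius 34, height 75 mm, loose, beside the press on its +y side; origin under its centre
- sauce: amber sauce bottle with red cap, radius 26, height 150 mm, loose, beside the press on its -y side; origin under its centre
- chilli: terracotta coloured chilli jar, radius 32, height 80 mm, loose; origin under its centre
- spoon: spoon lying on the table, loose; origin under its middle
- dish: small green dish, radius 45, height 30 mm, loose; origin under its centre

How it is judged:
By the outcome, as a careful person would: the job done as asked, in the order asked, and still so for the second after the job is handed in, with the robot touching nothing.
It also fails if it takes over 67 s, if anything falls off the work surface, if the arm or the gripper's body presses on something with over 40 N, if the wrist force passes 120 N, or if a joint passes its speed limit or range.

## Working session

There is one attempt and no reset: what is moved stays moved. The work goes in short steps, Python scripts to look and compute and a shell command to move; the robot and the scene stay as the last step left them, time stands still between calls to the robot, and variables do not carry over. Pictures are saved under pics/ and viewed, about 8 in all and at most 12, crops included, and the job is handed in when it is done.

```bash
mkdir -p pics; ls; python3 - <<'E'
from station import manip, eyes
import cv2
for n in("scene","top"):
    s=eyes.snapshot(n); cv2.imwrite(f"pics/{n}0.png",s["frame"][...,::-1])
    print(n,s["vfov"],s["cx"],s["cy"],s["rvec"],s["tvec"])
print(manip.sense())
E
```

```text
pics
scene 46.64173459810671 309.6623994114585 196.69289786271113 [ 1.8070424   1.75548703 -0.66907644] [-0.00813132 -0.2917142   1.64329526]
top 44.64613025593745 320.98110758874816 199.3269987459502 [ 2.21207933 -1.99926924  0.21757847] [-0.05716992  0.57893848  1.31220672]
{'t': 0.1, 'q': array([-1.50549648e+00,  5.28412235e-01,  1.43380655e+00, -1.30864521e-05,
        1.18140792e+00, -1.78454515e-01]), 'qd': array([-0.00049498, -0.00145609, -0.00229824, -0.00132376,  0.00078383,
       -0.00030147]), 'tau': array([-1.62913761e-04, -4.43305528e+01, -1.78586769e+01, -1.40531038e-04,
        3.89851702e-03,  1.42419768e-05]), 'tcp_pos': array([ 0.15085086, -0.60583698,  0.2303972 ]), 'tool_rot': array([-0.08593229,  0.70257924, -0.70114277,  0.08600508]), 'force': array([-0.14000339, -0.18469453, -0.24749132]), 'ft_torque': array([ 0.00873629,  0.00541704, -0.00542596]), 'finger_gap': 1.0036427041523786}
```

View pics/scene0.png

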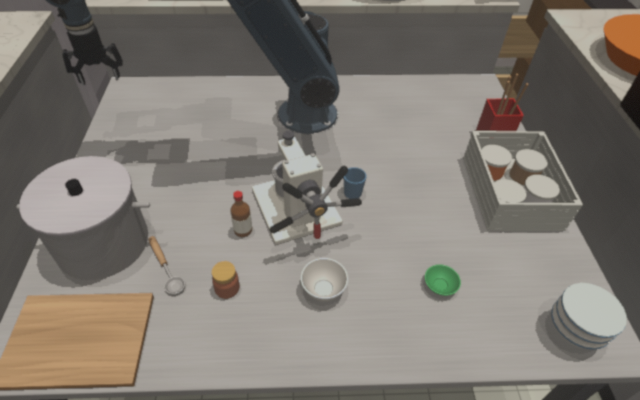

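View pics/top0.png

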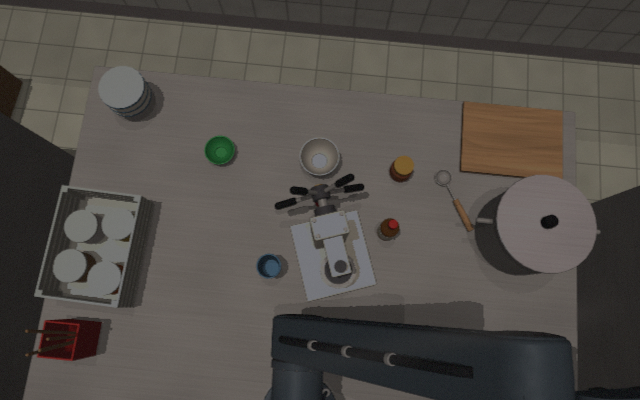

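```bash
python3 - <<'E'
import cv2,numpy as np
a=cv2.imread("pics/scene0.png")[130:310,220:400]; b=cv2.imread("pics/top0.png")[130:310,250:430]
f=lambda i:cv2.resize(i,(540,540),interpolation=cv2.INTER_CUBIC)
cv2.imwrite("pics/crop.png",cv2.resize(np.hstack([a,b]),(800,400),interpolation=cv2.INTER_CUBIC))
E
```

```text
(no output)
```

View pics/crop.png

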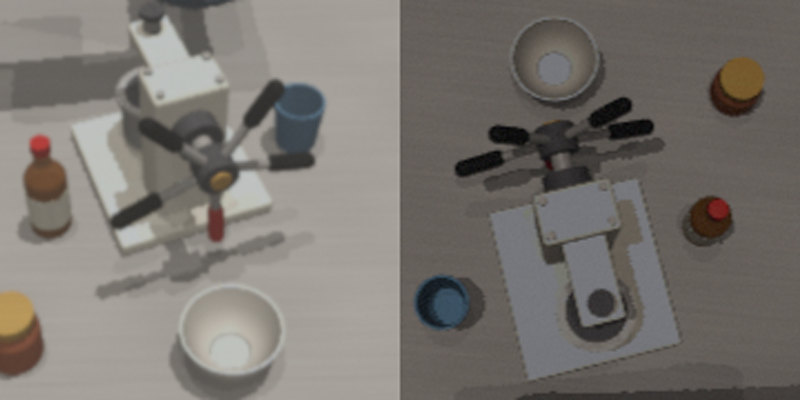

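```bash
cat >h.py <<'E'
import numpy as np,cv2
from scipy.optimize import least_squares
from scipy.spatial.transform import Rotation as R
def cam(s):
    f=200/np.tan(np.radians(s["vfov"])/2); return np.array([[f,0,s["cx"]],[0,f,s["cy"]],[0,0,1]]),np.array(s["rvec"]),np.array(s["tvec"])
def proj(s,P):
    K,r,t=cam(s); return cv2.projectPoints(np.atleast_2d(P).astype(float),r,t,K,None)[0][:,0]
def ray(s,uv,z):
    K,r,t=cam(s); Rm=cv2.Rodrigues(r)[0]; c=-Rm.T@t; d=Rm.T@np.linalg.inv(K)@np.array([*uv,1]); return c+d*(z-c[2])/d[2]
def press(p,L):  # p=x,y,yaw ; local->world
    c,s=np.cos(p[2]),np.sin(p[2]); L=np.atleast_2d(L); return np.c_[p[0]+c*L[:,0]-s*L[:,1],p[1]+s*L[:,0]+c*L[:,1],L[:,2]]
def tip(th,r=.13,x=.095): return [x,-r*np.sin(th),.165+r*np.cos(th)]
E
python3 - <<'E'
from h import *
from station import eyes
S=eyes.snapshot("scene");T=eyes.snapshot("top")
k=400/180
st=np.array([(216,240),(313,160),(280,86),(145,124),(113,222)])/k+[220,130]
tc=(np.array([(490,213),(640,181),(681,344),(526,378)])-[400,0])/k+[250,130]
tt=(np.array([(457,170),(491,132),(630,104),(652,126)])-[400,0])/k+[250,130]
cor=[[.055,.1,.02],[.055,-.1,.02],[-.165,-.1,.02],[-.165,.1,.02]]
d=np.radians(72)
def res(p):
    tips=[tip(p[3]+i*d) for i in range(5)]
    return np.r_[(proj(S,press(p,tips))-st).ravel(),(proj(T,press(p,tips[1:]))-tt).ravel(),(proj(T,press(p,cor))-tc).ravel()]
r=least_squares(res,[.55,0,0.2,3.14],loss="soft_l1"); print(r.x,np.round(res(r.x).reshape(-1,2),1))
p=r.x
print("hub",press(p,[.095,0,.165]))
for i in range(5): print(i,round(p[3]+i*d,2),press(p,[tip(p[3]+i*d)]).round(3))
tp=lambda x,y,o=(250,130):((x-(400 if o[0]==250 else 0))/k+o[0],y/k+o[1])
for n,uv,z in(("bowl rim",tp(554,60),.055),("cup rim",tp(443,303),.075),("sauce cap",tp(718,208),.15),("chilli",tp(742,79),.08),("dish",(220,151),.03),("spoon",(458,205),.01)): print(n,ray(T,uv,z).round(3))
E
```

```text
[ 0.48645297 -0.02828882  0.33133609  3.18051853] [[-0.3 -0.4]
 [ 0.4  0.1]
 [ 0.4 -2.1]
 [-1.5 -0.9]
 [-1.4  0.9]
 [-0.8 -0.1]
 [ 0.3  0.3]
 [-0.3 -0.6]
 [ 0.9  0. ]
 [-0.9 -0.7]
 [-0.9 -1.9]
 [-0.2 -0.2]
 [-0.   1.2]]
hub [[0.57628578 0.00261532 0.165     ]]
0 3.18 [[0.575 0.007 0.035]]
1 4.44 [[0.536 0.121 0.13 ]]
2 5.69 [[0.553 0.071 0.273]]
3 6.95 [[ 0.602 -0.073  0.267]]
4 8.21 [[ 0.616 -0.113  0.12 ]]
bowl rim [0.707 0.019 0.055]
cup rim [0.38  0.122 0.075]
sauce cap [ 0.518 -0.194  0.15 ]
chilli [ 0.699 -0.222  0.08 ]
dish [0.703 0.312 0.03 ]
spoon [ 0.616 -0.398  0.01 ]
```

```bash
cat >>h.py <<'E'
P=np.array([0.48645297,-0.02828882,0.33133609])
def plan(ypr,z,xl=.095):
    "shift in cm in current tool axes to press-local (xl,ypr) at height z"
    from station import manip
    s=manip.sense(); M=R.from_quat(s["tool_rot"]).as_matrix(); g=press(P,[xl,ypr,z])[0]
    return (M.T@(g-s["tcp_pos"])*100).round(1)
def where():
    from station import manip
    s=manip.sense(); M=R.from_quat(s["tool_rot"]).as_matrix(); d=s["tcp_pos"]-[P[0],P[1],0]; c,n=np.cos(P[2]),np.sin(P[2])
    print("t",round(s["t"],2),"local",np.round([c*d[0]+n*d[1],-n*d[0]+c*d[1],d[2]],4),"F",s["force"].round(1),"toolx yaw",np.arctan2(M[1,0],M[0,0]).round(3),"q",s["q"].round(2),"gap",round(s["finger_gap"],2))
    return M
E
python3 - <<'E'
from h import *
print(where().round(2)); print(plan(-.15,.36))
E
```

```text
t 0.2 local [-0.5053 -0.4372  0.2307] F [-0.2  0.3  0.5] toolx yaw -2.898 q [-1.51  0.53  1.43  0.    1.18 -0.18] gap 1.0
[[-0.97 -0.    0.24]
 [-0.24  0.   -0.97]
 [-0.   -1.   -0.  ]]
[-57.3 -12.9 -33.9]
```

```bash
python3 -m jog '[[[0,-3,0],0],[[0,-6,0],-0.1],[[0,-10,0],-0.2],[[-3,-13,-2],-0.3],[[-6,-13,-4],-0.42],[[-10,-13,-6],-0.54],[[-13,-13,-8],-0.66],[[-16,-13,-10],-0.78],[[-20,-13,-12],-0.9],[[-23,-13,-14],-1.02],[[-26,-13,-16],-1.14],[[-30,-13,-18],-1.26],[[-33,-13,-20],-1.38],[[-36,-13,-22],-1.5],[[-40,-13,-24],-1.6],[[-43,-13,-26],-1.66],[[-47,-13,-28],-1.66],[[-50,-13,-30],-1.66],[[-53.5,-13,-32],-1.66],[[-57,-13,-34],-1.66]]' 0 30; python3 -c "
from h import *
where();print(plan(-.15,.36),plan(-.125,.235))"
```

```text
t: 1.87
tcp_pos: [0.6229, -0.1371, 0.3611]
tool_rot: [0.576, -0.41, 0.41, -0.576]
force: [0.4, -1.2, -0.6]
finger_gap: 0.002
t 1.87 local [ 0.0936 -0.1473  0.3611] F [ 0.4 -1.2 -0.6] toolx yaw -1.238 q [-0.39  0.44  1.23 -0.    1.48 -0.72] gap 0.0
[0.3 0.1 0.1] [-2.2 12.6  0.1]
```

```bash
python3 -m jog '[[[0,4,0],0],[[0,8,0],0],[[-1,11,0],0],[[-2,13,0],0],[[-3.2,13,0],0],[[-4.4,13,0],0],[[-5.6,13,0],0],[[-6.8,13,0],0],[[-8,12.7,0],0],[[-9.2,12.2,0],0],[[-10.4,11.6,0],0],[[-11.6,11,0],0],[[-12.8,11,0],0],[[-14,11,0],0],[[-15.2,11,0],0],[[-16.4,11,0],0],[[-17.6,11,0],0],[[-18,11,0],0],[[-18,11,0],0]]' 0 30; python3 - <<'E'
from h import *
where();print(plan(-.13,.36),plan(-.125,.235))
from station import eyes
s=eyes.snapshot("scene");cv2.imwrite("pics/s1.png",cv2.resize(s["frame"][110:290,210:410,::-1],(800,600)))
E
```

```text
t: 3.45
tcp_pos: [0.5617, 0.0331, 0.2507]
tool_rot: [0.576, -0.411, 0.409, -0.576]
force: [-1.4, 0.2, -0.3]
finger_gap: 0.001
t 3.45 local [0.0911 0.0335 0.2507] F [-1.4  0.2 -0.3] toolx yaw -1.236 q [-0.14  0.42  1.57  0.    1.16 -0.48] gap 0.0
[ 16.3 -11.    0.3] [15.9  1.5  0.3]
```

View pics/s1.png

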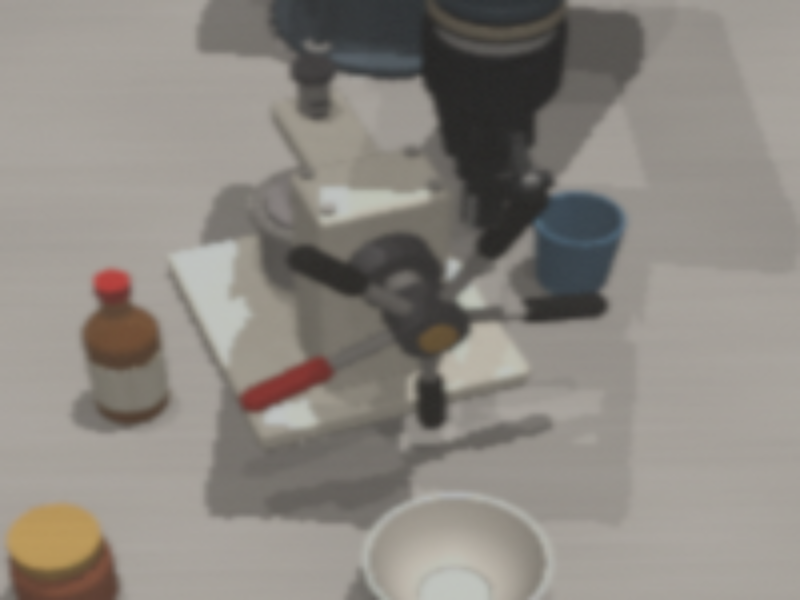

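Spoke 3 went over as planned; red now points lower-left (285,385), one pitch on. Next spoke.

```bash
python3 -m jog '[[[1,0,0],0],[[1.5,-4,0],0],[[2,-8,0],0],[[5,-9,0],0],[[9,-9,0],0],[[13,-9,0.3],0],[[16,-8,0.3],0],[[16.8,-5,0.3],0],[[16.8,-1,0.3],0],[[16.8,2,0.3],0],[[16.8,2,0.3],0]]' 0 30 && python3 -c "
from h import *
where()" && python3 -m jog '[[[-1,0,0],0],[[-2.2,0,0],0],[[-3.4,0,0],0],[[-4.6,0,0],0],[[-5.8,0,0],0],[[-7,-0.5,0],0],[[-8.2,-1,0],0],[[-9.4,-1.5,0],0],[[-10.6,-2,0],0],[[-11.8,-2,0],0],[[-13,-2,0],0],[[-14.2,-2,0],0],[[-15.4,-2,0],0],[[-16.4,-2,0],0],[[-16.8,-2,0],0],[[-16.8,-2,0],0]]' 0 30; python3 - <<'E'
from h import *
where();print(plan(-.13,.36),plan(-.125,.235))
from station import eyes
s=eyes.snapshot("scene");cv2.imwrite("pics/s2.png",cv2.resize(s["frame"][110:290,210:410,::-1],(800,600)))
E
```

```text
t: 4.42
tcp_pos: [0.6163, -0.1265, 0.2238]
tool_rot: [0.577, -0.416, 0.405, -0.574]
force: [-0.0, 0.9, -1.0]
finger_gap: -0.0
t 4.42 local [ 0.0908 -0.1351  0.2238] F [-0.   0.9 -1. ] toolx yaw -1.24 q [-0.38  0.55  1.42  0.    1.19 -0.71] gap -0.0
t: 5.75
tcp_pos: [0.5649, 0.0338, 0.2509]
tool_rot: [-0.576, 0.411, -0.409, 0.576]
force: [0.3, -1.5, 0.3]
finger_gap: -0.003
t 5.75 local [0.0944 0.0332 0.2509] F [ 0.3 -1.5  0.3] toolx yaw -1.237 q [-0.14  0.43  1.56  0.    1.16 -0.47] gap -0.0
[ 16.3 -11.   -0. ] [15.8  1.6  0. ]
```

View pics/s2.png

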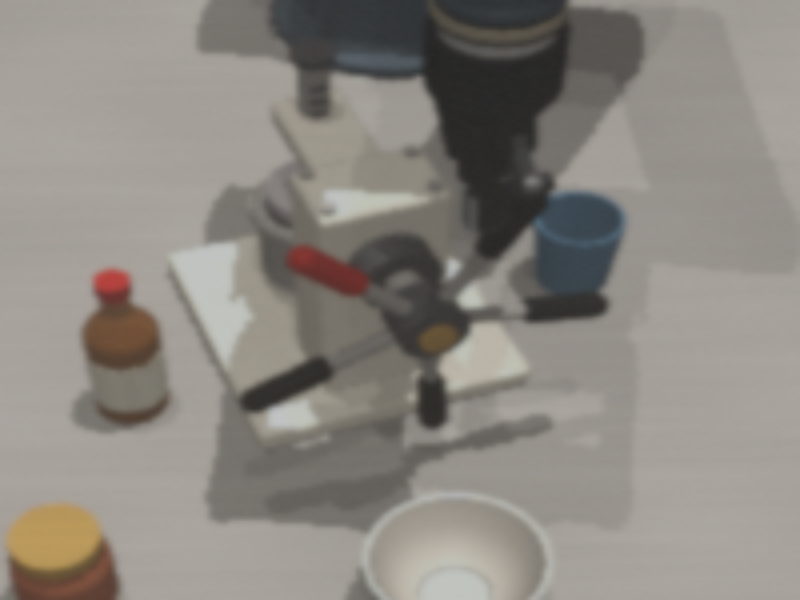

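Red is now upper-left (290–365, 250–290). Push it to just short of upright, then measure.

```bash
python3 -m jog '[[[1,0,0],0],[[1.5,-4,0],0],[[2,-8,0],0],[[5,-9,0],0],[[9,-9,0],0],[[13,-9,0],0],[[16,-8,0],0],[[16.8,-5,0],0],[[16.8,-1,0],0],[[16.8,2,0],0],[[16.8,2,0],0]]' 0 30 && python3 -m jog '[[[-1,0,0],0],[[-2.2,0,0],0],[[-3.4,0,0],0],[[-4.6,0,0],0],[[-5.8,0,0],0],[[-7,-0.5,0],0],[[-8,-1.2,0],0],[[-9,-2,0],0],[[-9.8,-2.2,0],0],[[-10.3,-2.2,0],0],[[-10.3,-2.2,0],0],[[-10.3,-2.2,0],0]]' 0 30; python3 - <<'E'
from h import *
where()
from station import eyes
out=[]
for n,(a,b) in(("scene",(260,110)),("top",(270,130))):
    s=eyes.snapshot(n);out.append(cv2.resize(s["frame"][b:b+100,a:a+100,::-1],(400,400),interpolation=cv2.INTER_CUBIC))
    for th in(.3,.2,.1,0): print(n,th,((proj(s,press(P,[tip(th),tip(th,.07),tip(th+1.2566),tip(th-1.2566)]))-[a,b])*4).round(0).tolist())
cv2.imwrite("pics/s3.png",np.hstack(out))
E
```

```text
t: 6.72
tcp_pos: [0.6162, -0.1265, 0.2238]
tool_rot: [0.577, -0.416, 0.405, -0.574]
force: [-1.2, 0.9, -0.7]
finger_gap: -0.001
t: 7.72
tcp_pos: [0.5868, -0.0285, 0.2532]
tool_rot: [-0.576, 0.411, -0.41, 0.576]
force: [0.1, 0.3, -0.5]
finger_gap: 0.0
t 7.72 local [ 0.0948 -0.0328  0.2532] F [ 0.1  0.3 -0.5] toolx yaw -1.237 q [-0.24  0.45  1.5   0.    1.19 -0.57] gap 0.0
scene 0.3 [[166.0, 253.0], [194.0, 316.0], [21.0, 438.0], [394.0, 253.0]]
scene 0.2 [[187.0, 244.0], [205.0, 311.0], [21.0, 423.0], [403.0, 263.0]]
scene 0.1 [[208.0, 236.0], [216.0, 307.0], [23.0, 408.0], [410.0, 275.0]]
scene 0 [[230.0, 229.0], [227.0, 303.0], [27.0, 393.0], [414.0, 287.0]]
top 0.3 [[267.0, 191.0], [235.0, 221.0], [396.0, 207.0], [34.0, 264.0]]
top 0.2 [[246.0, 194.0], [225.0, 223.0], [396.0, 203.0], [24.0, 270.0]]
top 0.1 [[225.0, 198.0], [214.0, 225.0], [395.0, 199.0], [17.0, 276.0]]
top 0 [[203.0, 203.0], [203.0, 227.0], [392.0, 195.0], [11.0, 282.0]]
```

View pics/s3.png

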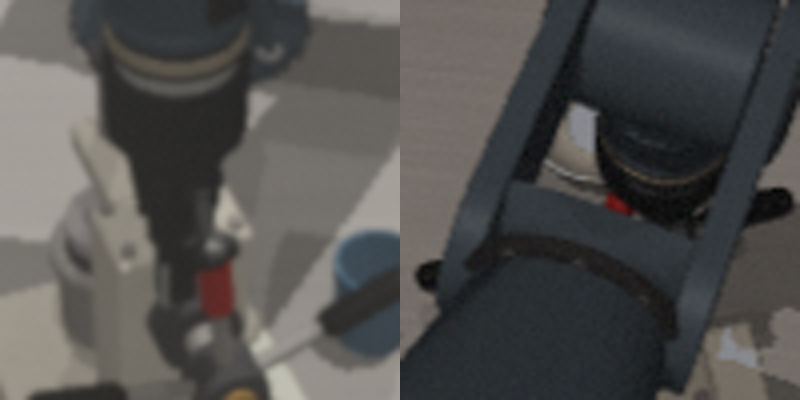

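Red axis ~(216,290) in the crop → about 0.1 rad short, agreeing with the finger position. Push 10 mm more, back off, measure clear.

```bash
python3 -m jog '[[[-0.4,0,0],0],[[-0.8,0,0],0],[[-1.0,0,0],0],[[-1.0,0,0],0],[[-1.0,0,0],0],[[-1.0,0,0],0]]' 0 30 && python3 -c "
from h import *
where()" && python3 -m jog '[[[1,0,0],0],[[4,0,0],0],[[8,0,0],0],[[12,0,0],0],[[16,-3,0],0],[[19,-7,0],0],[[23,-8,0],0],[[27,-8,0],0],[[27,-8,0],0]]' 0 30; python3 - <<'E'
from h import *
where()
from station import eyes
out=[]
for n,(a,b) in(("scene",(260,110)),("top",(270,130))):
    s=eyes.snapshot(n);out.append(cv2.resize(s["frame"][b:b+100,a:a+100,::-1],(400,400),interpolation=cv2.INTER_CUBIC))
    for th in(.1,0,-.1): print(n,th,((proj(s,press(P,[tip(th),tip(th,.07),tip(th+1.2566),tip(th-1.2566)]))-[a,b])*4).round(0).tolist())
cv2.imwrite("pics/s4.png",np.hstack(out))
E
```

```text
t: 8.32
tcp_pos: [0.5839, -0.0197, 0.2532]
tool_rot: [-0.576, 0.41, -0.41, 0.576]
force: [0.6, -0.3, 1.2]
finger_gap: 0.005
t 8.32 local [ 0.095  -0.0236  0.2532] F [ 0.6 -0.3  1.2] toolx yaw -1.238 q [-0.23  0.45  1.51  0.    1.18 -0.56] gap 0.01
t: 9.07
tcp_pos: [0.6738, -0.2824, 0.3348]
tool_rot: [0.576, -0.409, 0.414, -0.574]
force: [0.1, -0.9, -0.2]
finger_gap: 0.001
t 9.07 local [ 0.0945 -0.3012  0.3348] F [ 0.1 -0.9 -0.2] toolx yaw -1.243 q [-0.55  0.6   1.   -0.    1.53 -0.88] gap 0.0
scene 0.1 [[208.0, 236.0], [216.0, 307.0], [23.0, 408.0], [410.0, 275.0]]
scene 0 [[230.0, 229.0], [227.0, 303.0], [27.0, 393.0], [414.0, 287.0]]
scene -0.1 [[251.0, 224.0], [239.0, 301.0], [34.0, 377.0], [417.0, 300.0]]
top 0.1 [[225.0, 198.0], [214.0, 225.0], [395.0, 199.0], [17.0, 276.0]]
top 0 [[203.0, 203.0], [203.0, 227.0], [392.0, 195.0], [11.0, 282.0]]
top -0.1 [[182.0, 208.0], [192.0, 230.0], [387.0, 192.0], [8.0, 287.0]]
```

View pics/s4.png

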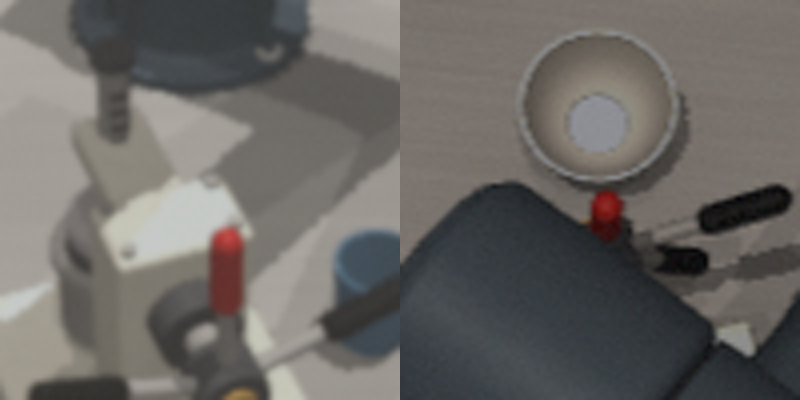

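All three cues (scene, top, finger position) agree: ~0.02 rad short. A final 2 mm nudge.

```bash
python3 -m jog '[[[-4,0,0],0],[[-8,1,0],0],[[-11,5,0],0],[[-14,8,0],0],[[-17,8.2,0],0],[[-20,8.2,0],0],[[-22,8.2,0],0],[[-23.5,8.2,0],0],[[-24,8.2,0],0],[[-24,8.2,0],0],[[-24,8.2,0],0],[[-24,8.2,0],0]]' 0 30 ; python3 -c "
from h import *
where();print(plan(-.0213,.253))"
```

```text
t: 10.17
tcp_pos: [0.5944, -0.0493, 0.2515]
tool_rot: [-0.576, 0.41, -0.411, 0.576]
force: [-0.5, -0.5, -0.3]
finger_gap: 0.001
t 10.17 local [ 0.0952 -0.055   0.2515] F [-0.5 -0.5 -0.3] toolx yaw -1.239 q [-0.27  0.47  1.48 -0.    1.19 -0.6 ] gap 0.0
[-3.4 -0.2 -0. ]
```

```bash
python3 -m jog '[[[-1,0,0],0],[[-2,0,0],0],[[-2.6,0,0],0],[[-3,0,0],0],[[-3.2,0,0],0],[[-3.3,0,0],0],[[-3.3,0,0],0],[[-3.3,0,0],0],[[-3.3,0,0],0]]' 0 30 ; python3 -c "
from h import *
where();print(plan(-.0213,.253))"
```

```text
t: 10.92
tcp_pos: [0.5832, -0.017, 0.2513]
tool_rot: [-0.576, 0.41, -0.41, 0.576]
force: [-0.4, -1.2, 0.6]
finger_gap: -0.002
t 10.92 local [ 0.0951 -0.0208  0.2513] F [-0.4 -1.2  0.6] toolx yaw -1.238 q [-0.22  0.45  1.52  0.    1.18 -0.55] gap -0.0
[ 0.1 -0.2 -0. ]
```

```bash
python3 -m jog '[[[1,0,0],0],[[4,0,0],0],[[8,0,0],0],[[12,0,0],0],[[16,-3,0],0],[[19,-7,0],0],[[23,-9,0],0],[[27,-9,0],0],[[31,-9,0],0],[[33,-9,0],0],[[33,-9,0],0],[[33,-9,0],0]]' 0 30; python3 - <<'E'
from h import *
where()
from station import eyes
out=[]
for n,(a,b) in(("scene",(210,130)),("top",(260,120))):
    s=eyes.snapshot(n);out.append(cv2.resize(s["frame"][b:b+180,a:a+180,::-1],(400,400),interpolation=cv2.INTER_CUBIC))
    f=s["frame"].astype(int); m=(f[...,0]>90)&(f[...,1]<.45*f[...,0])&(f[...,2]<.45*f[...,0])
    c=proj(s,press(P,[tip(0,.1)]))[0]; v,u=np.nonzero(m); k=np.hypot(u-c[0],v-c[1])<18; pts=np.c_[u[k],v[k]]
    print(n,"red centroid",pts.mean(0).round(2),len(pts))
    for th in(.05,0,-.05): print(th,proj(s,press(P,[tip(th,.0975),tip(th,.125)])).round(2).tolist())
cv2.imwrite("pics/s5.png",np.hstack(out))
E
```

```text
t: 11.92
tcp_pos: [0.6905, -0.3317, 0.3395]
tool_rot: [-0.575, 0.412, -0.411, 0.575]
force: [-0.6, -0.3, 0.4]
finger_gap: -0.002
t 11.92 local [ 0.0942 -0.3533  0.3395] F [-0.6 -0.3  0.4] toolx yaw -1.241 q [-0.59  0.67  0.87  0.    1.61 -0.92] gap -0.0
scene red centroid [317.63 169.97] 30
0.05 [[315.17, 178.09], [314.85, 169.61]]
0 [[317.15, 177.53], [317.45, 168.88]]
-0.05 [[319.13, 177.05], [320.03, 168.27]]
top red centroid [nan nan] 0
0.05 [[322.74, 183.64], [323.41, 180.72]]
0 [[320.77, 184.08], [320.84, 181.28]]
-0.05 [[318.81, 184.53], [318.26, 181.88]]<stdin>:9: RuntimeWarning: Mean of empty slice.
  ret = um.true_divide(
```

View pics/s5.png

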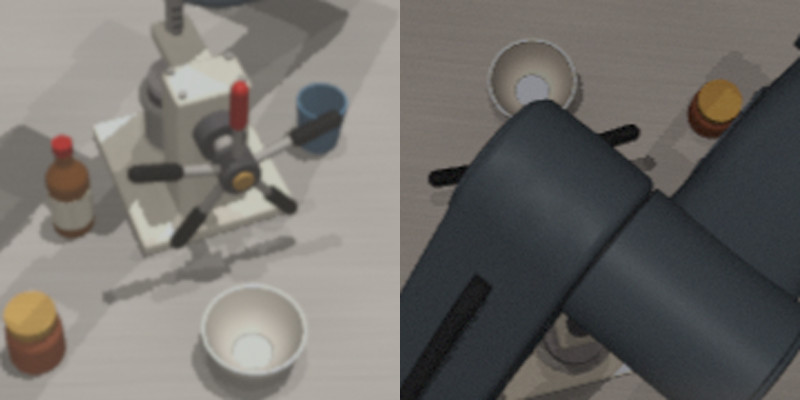

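Red stands upright: the scene centroid is at u = 317.6 against 317.4 expected for 0 rad, within about 0.01 rad. Crockery and bottles are undisturbed and the tool is clear.

```bash
python3 -c "
from station import workorder
print(workorder.sign_off())"
```

```text
the job is handed in; nothing more can be done
None
```

The red spoke now stands straight up and the job is handed in, at about 12 s on the robot's clock against the 67 s limit. I pushed three spokes in turn clockwise with the closed fingers, the red one last. A final nudge of about 2–3 mm corrected a shortfall of about 0.02 rad.

**Last checks:**
- **Red spoke:** the scene picture puts it within about 0.01 rad of upright. The finger's stopping position at the last push agrees.
- **Forces:** every reading at the end of a move was 2 N or less. I did not log forces during the moves.
- **Surroundings:** the bowl, cup, sauce bottle and chilli jar look untouched in the last picture. The spoon and dish were outside that picture, but the arm never went low near them.
- **Robot:** it stands about 0.35 m to the side of the wheel, touching nothing.

**Check that failed:** the top camera gave no final confirmation, because the arm hid the red spoke. In the picture before the nudge, that camera had agreed with the scene camera.

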